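# Log a drill at the scanning station

## Robot

A 6-joint arm with a two-finger parallel gripper is mounted at the origin on the work surface. World frame = base frame: x ahead of the robot, y to its left, z up, the work surface at z = 0. Lengths are in mm, angles in rad, forces in N, time in s.
With the tool pointing down it reaches from about 300 to 875 mm from the base axis. Payload 6.4 kg.
Tool frame: the origin (TCP) lies where the fingers leave the gripper's body, on its centre line; the fingertips stand 73 mm ahead of it and the grasp point (between the pads) lies 54 mm ahead of it; z points along the fingers, y is the line along which they close (so a half turn about z gives the same grasp; the last joint's range is limited). The gripper opens to 85 mm and grips with 20 to 120 N. Pads are 22 mm wide; open, the fingers measure 114 mm over their backs; the gripper's body (76 mm by 85 mm) begins 54 mm behind the grasp point. The pads swing forward as they close: fully open they stand 13 mm farther back than shut.
Start: joints at [1.137, 0.181, 1.607, -0, 1.354, -0.206], TCP at [129.842, 560.163, 303.888] pointing down, gripper open.
Joint ranges: [-2.99, 2.99], [-0.89, 2.07], [0.3, 2.58], [-1.14, 4.28], [0, 2.63], [-3.12, 3.12]. Speed limits (rad/s): [2.57, 2.57, 3.01, 3.14, 3.14, 3.14].

## Interface

Orientations are given as [roll, pitch, yaw] about the fixed x, y, z axes, in that order (R = Rz(yaw) Ry(pitch) Rx(roll)).
In Python, from station import r gives the robot as it stands. Calls block until the motion is done:
- r.reach(position, orientation): joint-space move of the TCP to a pose.
- r.line_to(position, feed=150, ori=None): straight line of the TCP; ori=None keeps the orientation; feed is the mean speed in mm/s.
- r.move_j(angles): joint-space move.
- r.gripper_to(opening): finger opening in mm; the grip force is fixed at half the most; returns when the fingers have stopped.
- r.wait(seconds).
- r.inverse_kinematics(position, orientation): joint angles nearest the present ones, or None.
- r.read_state(): the state.
- r.capture(name): name is "scene" or "top" or "wrist"; returns the picture (420x560x3 uint8, blue, green, red); there is no depth.
- r.camera_model(name): a dict with "vertical_fov" (degrees; the focal length in pixels is half the picture's height over the tangent of half this angle, whatever the lens; pixels are square), "cx", "cy" (the principal point, pixels), "dist_coeffs" ([k1, k2, p1, p2, k3] as OpenCV has them; the pictures are not rectified), "xyz" and "orientation" of the camera in the world. Camera axes: x right, y up, looking along -z (the intrinsics and any distortion apply to the point x, -y, -z); pixel columns grow to the right and rows downward; lengths in mm; the calibration is good to about 2 mm. A picture is of the moment at which its call begins: read the wrist's pose just before it. camera_model takes no time and is no camera call; for the wrist camera it gives the pose at the moment of the call.
A pose or a line that the arm cannot do raises r.IKError and nothing moves.
- r.hand_in(): hands the job in; it is judged then, once.
The state is a dict: "time_s": time; "joints": joint angles; "qvel": joint speeds; "joint_torque": joint torques, N m; "eef_pos": TCP position; "eef_rot": TCP orientation; "force": force on the tool from outside, world axes, zero at the start; "torque": the same for the moment, N m; "opening": finger opening in mm; "finger_force": force on a finger pad.
Only numpy, scipy, OpenCV 4.12 (cv2) and the standard library are available. Lean on these libraries where they do the work, as an engineer would, in place of code of your own. Each camera call takes 0.05 s, during which the arm holds its last target. There are 200 camera calls.

## Task

Take the drill with the orange collar out of the rack and stand it, point up, in the blue cup in front of the scanner, lowering it to the cup's floor before you let go. Only then squeeze the scanner's red trigger fully against the grip, hold it for about a second and let it spring back. Leave the other two drills, the bottle and the yellow box alone.

Things in the scene. Friction and masses are not known exactly. Their poses are not given: they have to be found in the camera images.
- station: Fixed station, dark base plate 130 x 260 x 10 mm; origin at the plate's underside centre, y along the scanner's line of sight to the cup, z up. Grey scanner held upside down: head 70 x 118 mm, y -122 to -4 mm, top 105 mm above the bench; its grip stands up from the head, 30 mm (x) by 26 mm (y), y -96 to -70 mm, top at 175 mm. Red trigger on the grip's +y side.
- grip (a point): Centre of the upright scanner grip, 155 mm above the bench and 20 mm below the grip's top; axes as the station's.
- trigger_tip (a point): Axis of the round red bar (14 mm diameter, 24 mm long along station x) at the trigger's free top end; press here towards the grip (station -y). Sprung out: 39 mm in +y from the grip's centre, 153 mm above the bench, grip and trigger together 59 mm over y. Squeezed home: 23 mm, at 156 mm, together 43 mm.
- trigger (a joint): Trigger angle in rad: 0 sprung out, 0.36 fully squeezed to its stop. Its hinge lies along the station's x at y -60 mm, 110 mm above the bench, just over the head, 46 mm below the bar. The spring takes about 2 N at the bar to start and 6 N at the stop.
- cup_floor (a point): Centre of the inner floor of the blue holder cup fixed to the station (station y +65 mm), 14 mm above the bench. Bore 32 to 34 mm, rim 48 mm above this floor, outside diameter 43 mm. z up.
- rack: Fixed light-wood block 210 x 66 x 50 mm with three blind holes of 33 mm diameter, 40 mm deep, in a row 75 mm apart along its x (at -75, 0, +75 mm). Origin: centre of the underside; z up. The drills stand in the holes, feet 10 mm above the bench; which is where varies.
- drill_orange: Twist drill standing point-up, 148 mm tall, 0.32 kg, with orange collar. Origin: centre of the flat foot; z runs up the drill. From the foot: plain steel shank 24 mm diameter, 0-62 mm; orange collar 34 mm diameter, 62-86 mm; gold flutes 20 mm diameter, 86-141 mm; point to 148 mm. This is the one to log.
- drill_blue: Twist drill standing point-up, 148 mm tall, 0.32 kg, with blue collar. Origin: centre of the flat foot; z runs up the drill. From the foot: plain steel shank 24 mm diameter, 0-62 mm; blue collar 34 mm diameter, 62-86 mm; gold flutes 20 mm diameter, 86-141 mm; point to 148 mm. Leave in the rack.
- drill_green: Twist drill standing point-up, 148 mm tall, 0.32 kg, with green collar. Origin: centre of the flat foot; z runs up the drill. From the foot: plain steel shank 24 mm diameter, 0-62 mm; green collar 34 mm diameter, 62-86 mm; gold flutes 20 mm diameter, 86-141 mm; point to 148 mm. Leave in the rack.
- bottle: Loose white bottle with red cap, 56 mm diameter, 140 mm tall, beyond the work. Origin: centre of the underside.
- insert_box: Loose yellow box, 55 x 90 x 30 mm, beyond the work. Origin: centre of the underside.

How it is judged:
By the outcome, as a careful person would: the job done as asked, in the order asked, and still so for the second after the job is handed in, with the robot touching nothing.
It also fails if it takes over 51 s, if anything falls off the work surface, if the arm or the gripper's body presses on something with over 40 N, if the wrist force passes 120 N, or if a joint passes its speed limit or range.

## Working session

There is one attempt and no reset: what is moved stays moved. The work goes in short steps, each a Python script; the robot and the scene stay as the last script left them, time stands still between calls to the robot, and variables do not carry over. Pictures are saved under pics/ and viewed, at most 11 in all, crops included, and the job is handed in when it is done.

```bash
mkdir -p pics; ls; cat > h.py <<'E'
import numpy as np, cv2
from scipy.spatial.transform import Rotation as R
from station import r
def K(m,h=420):
    f=h/2/np.tan(np.radians(m["vertical_fov"])/2)
    return np.array([[f,0,m["cx"]],[0,f,m["cy"]],[0,0,1.]])
def ray(m,px):
    u=cv2.undistortPoints(np.array(px,float).reshape(-1,1,2),K(m),np.array(m["dist_coeffs"],float)).reshape(-1,2)
    d=np.c_[u[:,0],-u[:,1],-np.ones(len(u))]
    return np.array(m["xyz"]),R.from_euler("xyz",m["orientation"]).apply(d)
def onz(m,px,z):
    o,d=ray(m,px); return o+d*((z-o[2])/d[:,2])[:,None]
E
python3 - <<'E'
from h import *
for n in("scene","top","wrist"):
    m=r.camera_model(n);print(n,{k:np.round(v,3).tolist() for k,v in m.items()})
    im=r.capture(n);cv2.imwrite(f"pics/{n}0.png",im)
s=r.read_state();print(s)
E
```

```text
pics
scene {'vertical_fov': 52.211, 'cx': 279.351, 'cy': 209.451, 'dist_coeffs': [-0.089, 0.0, 0.0, 0.0, 0.0], 'xyz': [903.267, -237.417, 800.307], 'orientation': [0.485, 0.013, 0.848]}
top {'vertical_fov': 48.85, 'cx': 283.139, 'cy': 212.047, 'dist_coeffs': [-0.118, 0.0, 0.0, 0.0, 0.0], 'xyz': [457.936, 2.661, 1087.776], 'orientation': [0.153, -0.001, -1.541]}
wrist {'vertical_fov': 58.6, 'cx': 284.121, 'cy': 208.398, 'dist_coeffs': [-0.027, 0.0, 0.0, 0.0, 0.0], 'xyz': [57.353, 576.782, 373.603], 'orientation': [-0.3, 0.001, 1.343]}
{'time_s': 0.15, 'joints': array([ 1.13670656e+00,  1.81403796e-01,  1.60776333e+00, -1.99176627e-05,
        1.35383130e+00, -2.06324354e-01]), 'qvel': array([ 1.21336943e-03, -3.61146390e-03, -2.20759079e-03, -2.51615732e-05,
        1.99548402e-03, -1.01063990e-03]), 'joint_torque': array([ 2.46119460e-03, -4.45257533e+01, -3.51691890e+01, -5.14858266e-05,
        5.87438699e-03, -1.28006815e-05]), 'eef_pos': array([129.69558316, 559.84421813, 303.1795034 ]), 'eef_rot': array([-3.14021271e+00, -2.68959726e-04,  2.91383136e+00]), 'force': array([0.66900389, 0.12701239, 0.36572228]), 'torque': array([-0.03504058,  0.02605205, -0.02724524]), 'finger_force': 0.0, 'opening': 85.08758072051259}
```

View pics/scene0.png

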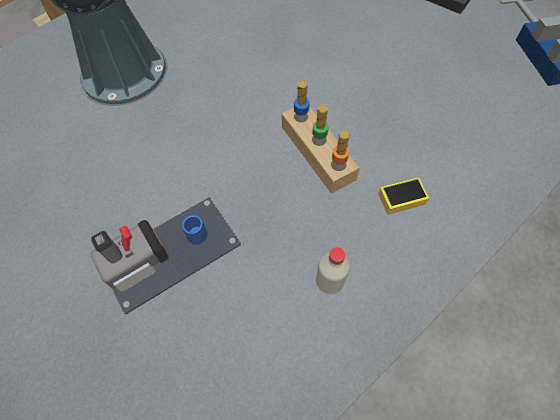

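View pics/top0.png

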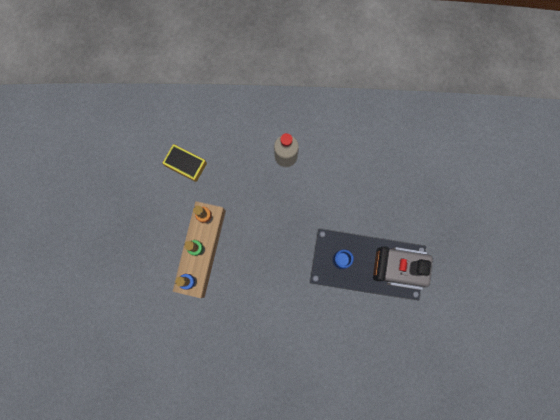

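The scene view shows the orange drill at the rack's near end (341,155), the cup at (194,229) and the trigger at (126,238). In the top view the orange collar is at (203,214), the cup at (344,260), the trigger at (404,266) and the grip top at (423,268).

```bash
cat >> h.py <<'E'
def mask(im,lo,hi,win=None):
    h=cv2.cvtColor(im,cv2.COLOR_BGR2HSV); m=cv2.inRange(h,np.array(lo),np.array(hi))
    if win is not None:
        w=np.zeros_like(m); x0,y0,x1,y1=win; w[y0:y1,x0:x1]=255; m&=w
    return m
def blob(m):
    n,l,s,c=cv2.connectedComponentsWithStats(m); i=1+np.argmax(s[1:,4]); return c[i],s[i],(l==i).astype(np.uint8)
def tri(ms,ps):
    A=np.zeros((3,3));b=np.zeros(3);L=[]
    for m,p in zip(ms,ps):
        o,d=ray(m,p);d=d[0]/np.linalg.norm(d[0]);P=np.eye(3)-np.outer(d,d);A+=P;b+=P@o;L.append((o,P))
    x=np.linalg.solve(A,b); return x,[np.linalg.norm(P@(x-o)) for o,P in L]
E
python3 - <<'E'
from h import *
T=r.camera_model("top");S=r.camera_model("scene")
it=cv2.imread("pics/top0.png");is_=cv2.imread("pics/scene0.png")
def both(lo,hi,wt,ws,n):
    a,sa,_=blob(mask(it,lo,hi,wt));b,sb,_=blob(mask(is_,lo,hi,ws))
    print(n,a.round(1),sa,b.round(1),sb,*[np.round(v,1) for v in tri([T,S],[a,b])])
both((5,170,120),(17,255,255),(190,195,220,230),(325,140,355,175),"orange")
both((50,120,60),(80,255,255),(180,235,210,260),(310,118,332,140),"green")
both((100,140,60),(125,255,255),(170,268,200,295),(290,95,315,118),"blue")
both((100,140,50),(125,255,255),(325,240,365,280),(175,205,215,250),"cup")
both((0,150,80),(5,255,255),(390,250,412,280),(115,220,135,255),"trig")
# plate
h=cv2.cvtColor(it,cv2.COLOR_BGR2HSV)
print(it[255:260,318:322].reshape(-1,3)[:4],it[300,318],it[240,360])
E
python3 - <<'E'
import cv2,numpy as np
im=cv2.imread('pics/top0.png');a=cv2.resize(im[215:310,160:440],None,fx=2.8,fy=2.8,interpolation=cv2.INTER_CUBIC)
b=cv2.resize(cv2.imread('pics/scene0.png')[190:315,80:250],None,fx=2.6,fy=2.6,interpolation=cv2.INTER_CUBIC)
o=np.zeros((600,800,3),np.uint8);o[:266,:784]=a;o[270:270+325,:442]=b
cv2.imwrite('pics/crop1.png',o)
E
```

```text
orange [204.2 220.4] [203 220   4   2   5] [340.1 156.3] [333 146  16  18 145] [593.7 186.2  63.1] [3.9 3.9]
green [191.5 252.8] [190 252   4   2   4] [319.5 131.5] [313 122  15  17 152] [517.6 207.7  56.9] [1.2 1.2]
blue [188.8 281.2] [182 274  12  15  74] [300.6 107.9] [294  99  15  16 146] [455.1 206.6  80.6] [0.2 0.2]
cup [343.1 258.8] [333 250  21  19 287] [194.1 229.9] [182 215  25  29 329] [ 516.  -133.6   35.1] [0.7 0.7]
trig [402.8 264.4] [400 259   7  12  67] [124.8 236.4] [120 226  11  25 147] [ 501.2 -244.1  142.8] [1.8 1.8]
[[72 63 60]
 [72 66 62]
 [70 62 59]
 [71 66 61]] [119 112 108] [71 64 61]
```

View pics/crop1.png

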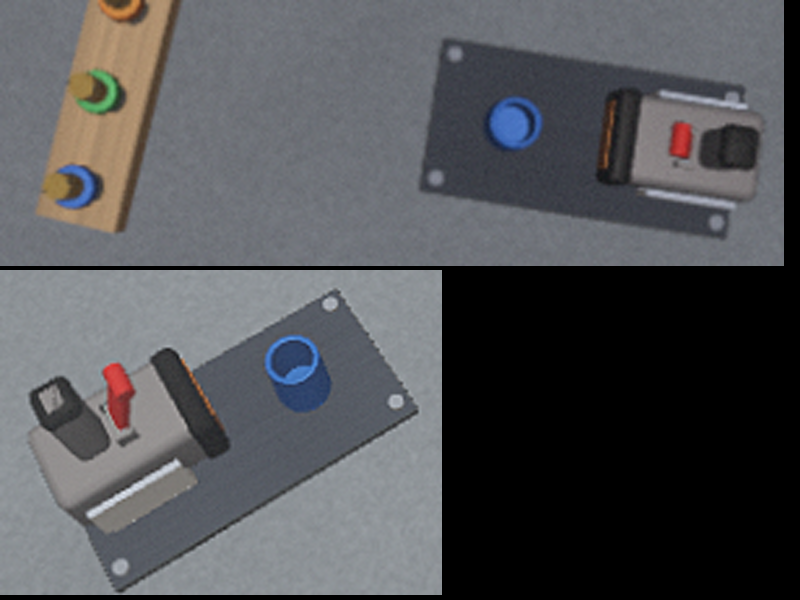

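```bash
python3 - <<'E'
from h import *
import json
def go(n,p,yaw):
    r.reach(p,[np.pi,0,yaw]); r.wait(.3)
    m=r.camera_model("wrist");im=r.capture("wrist");cv2.imwrite(f"pics/{n}.png",im)
    json.dump({k:np.array(v).tolist() for k,v in m.items()},open(f"pics/{n}.json","w"))
    s=r.read_state();print(n,s["time_s"],s["eef_pos"],s["joints"].round(2))
go("wc",[514,-134,280],3.0)
go("wg",[498,-240,340],3.0)
go("wr",[590,187,290],2.91)
a,b,c=[cv2.resize(cv2.imread(f"pics/{n}.png"),(400,300)) for n in("wc","wg","wr")]
cv2.imwrite("pics/w.png",np.vstack([np.hstack([a,b]),np.hstack([c,c*0])]))
E
```

```text
wc 3.2917 [ 514.05571322 -133.77056267  279.99998428] [-0.48  0.11  1.74  0.    1.29 -1.91]
wg 4.2 [ 498.09645357 -239.0994621   339.49345473] [-0.66  0.1   1.62  0.    1.42 -2.09]
wr 6.1667 [590.17176026 186.44353644 290.09628484] [ 0.11  0.29  1.51 -0.    1.35 -1.22]
```

View pics/w.png

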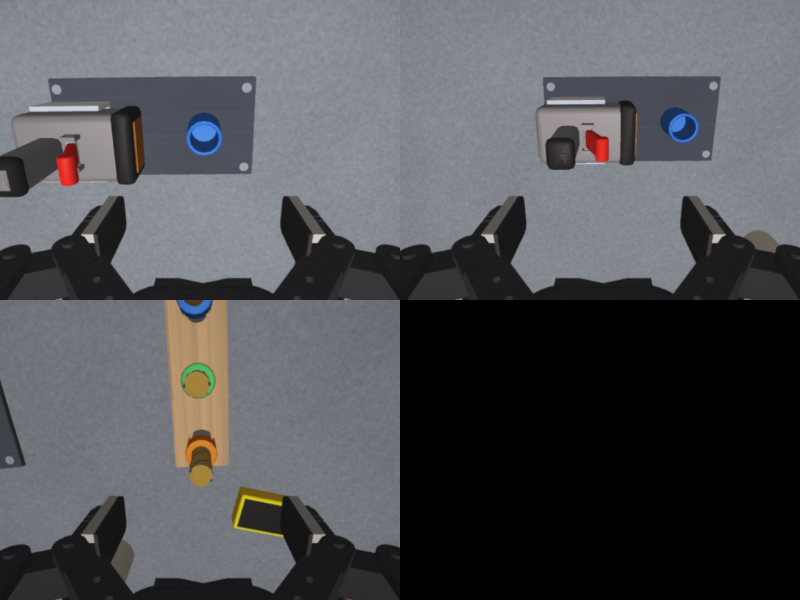

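The wrist views show the cup at (204,137) in wc and (682,125) in wg with the plate bolts around it, and the orange collar at (201,452) with its tip at (201,476) in wr (tile pixels, scale 1/1.4).

```bash
python3 - <<'E'
from h import *
import json
M={n:json.load(open(f"pics/{n}.json")) for n in("wc","wg","wr")}
M["top0"]=r.camera_model("top");M["scene0"]=r.camera_model("scene")
I={n:cv2.imread(f"pics/{n}.png") for n in M}
# cup: outer rim = hull of blue mask; fit using upper rim: bright pixels
W={"wc":(240,140,340,230),"wg":(350,130,450,210),"top0":(325,240,365,280),"scene0":(175,205,215,250)}
for n,w in W.items():
    m=mask(I[n],(98,120,150),(125,255,255),w)   # bright rim + floor
    c,s,b=blob(m); cnt=max(cv2.findContours(b,cv2.RETR_EXTERNAL,cv2.CHAIN_APPROX_NONE)[0],key=len)
    h=cv2.convexHull(cnt); e=cv2.fitEllipse(cnt)
    P=onz(M[n],cnt.reshape(-1,2),62); cc,rad=cv2.minEnclosingCircle(P[:,:2].astype(np.float32))
    print(n,"ell",np.round(e[0],1),np.round(e[1],1),"world",onz(M[n],e[0],62)[0].round(1),"minenc",np.round(cc,1),round(rad,1))
# bolts
for n,w in {"wc":(50,90,370,260),"wg":(180,90,480,250),"top0":(305,222,440,305)}.items():
    m=mask(I[n],(0,0,130),(179,40,255),w)
    # bolts lie on dark plate
    k,l,s,c=cv2.connectedComponentsWithStats(m)
    for i in range(1,k):
        if (60<s[i,4]<300 if n!="top0" else 8<s[i,4]<60) and .6<s[i,2]/s[i,3]<1.6: print(n,"bolt?",c[i].round(1),s[i,4],onz(M[n],c[i],11)[0].round(1))
# trigger tip red / grip top
for n,w in {"wc":(70,190,120,265),"wg":(250,180,300,230)}.items():
    c,s,b=blob(mask(I[n],(0,150,60),(6,255,255),w)); print(n,"red",c.round(1),s)
# orange drill
for n,w in {"wr":(250,160,310,270),"top0":(185,195,225,230),"scene0":(325,125,355,175)}.items():
    for nm,lo,hi in(("orange",(5,160,60),(16,255,255)),("gold",(17,90,50),(28,255,255))):
        c,s,b=blob(mask(I[n],lo,hi,w)); print(n,nm,c.round(1),s)
o=[cv2.resize(I["wr"][170:280,220:340],(480,440)),cv2.resize(I["wg"][120:250,180:300],(300,325))]
z=np.zeros((440,780,3),np.uint8);z[:,:480]=o[0];z[:325,480:]=o[1];cv2.imwrite("pics/c2.png",z)
E
```

```text
wc ell [285.5 193.3] [47.6 49.4] world [ 516.8 -132.8   62. ] minenc [ 517.2 -132.7] 20.3
wg ell [396.7 178.9] [38.8 42.3] world [ 516.9 -132.9   62. ] minenc [ 517.3 -132.9] 20.2
top0 ell [343.9 258.3] [16.3 16.4] world [ 516.  -131.2   62. ] minenc [ 515.8 -131.1] 19.0
scene0 ell [191.7 223.9] [17.4 20.2] world [ 515.8 -133.8   62. ] minenc [ 515.7 -133.6] 19.9
wc bolt? [345.3 122.4] 158 [473.1 -72.8  11. ]
wc bolt? [ 78.7 125. ] 149 [ 441.3 -309.1   11. ]
wc bolt? [341.  233.1] 120 [577.3 -86.7  11. ]
wg bolt? [438.5 119.9] 107 [473.2 -71.9  11. ]
wg bolt? [210.6 121. ] 107 [ 441.4 -308.    11. ]
wg bolt? [428.  215.3] 86 [577.3 -85.9  11. ]
top0 bolt? [322. 234.] 9 [574.2 -85.8  11. ]
top0 bolt? [315.3 278.2] 12 [470.9 -72.3  11. ]
top0 bolt? [415.5 294. ] 14 [ 439.9 -306.7   11. ]
wc red [ 95.3 231.7] [  78  201   32   59 1388]
wg red [276.4 203.9] [ 260  183   32   44 1013]
wr orange [281.6 205.9] [260 189  44  42 939]
wr gold [281.  234.1] [ 265  205   33   56 1372]
top0 orange [204.5 215.5] [196 207  15  15  74]
top0 gold [197.9 210.1] [193 205  11  13  87]
scene0 orange [339.4 156.5] [332 146  17  19 179]
scene0 gold [342.4 142. ] [337 131  12  24 197]
```

View pics/c2.png

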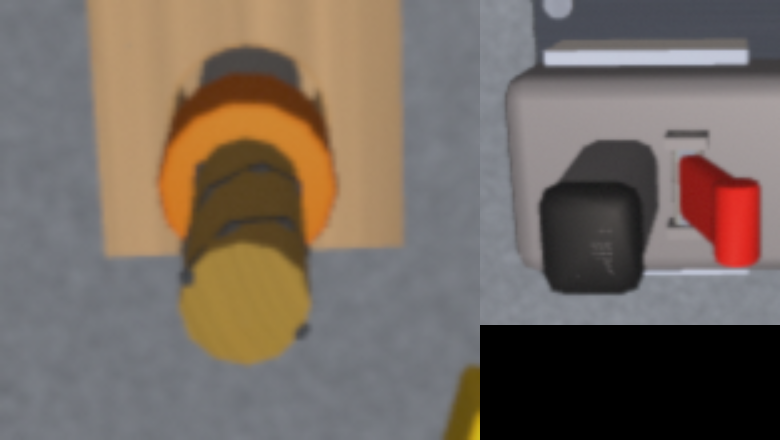

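The left crop shows the drill's top disc centred at full-picture pixel (281.5,245.8) and the collar's upper face at about (282,215.5). The right crop shows the grip top at (224.8,214.8) and the trigger bar end on its +y side.

```bash
python3 - <<'E'
from h import *
import json
L=lambda n:json.load(open(f"pics/{n}.json"))
print("tip",onz(L("wr"),[281.5,245.8],151)[0].round(1),"collar",onz(L("wr"),[282,215.5],96)[0].round(1))
print("grip",onz(L("wg"),[224.8,214.8],175)[0].round(1))
print("trigtop",onz(L("wg"),[[288.,192.5],[180+738/2.5-192,226]],160).round(1))
for p in([517,-133,300],[590,187,300]):
  for y in(-.134+np.pi/2,-.134-np.pi/2,2.91,-.23,3.0,-.134):
    q=r.inverse_kinematics(p,[np.pi,0,y]); print(p,round(y,2),None if q is None else np.round(q,2))
# rack yaw
im=cv2.imread("pics/wr.png")
c,s,b=blob(mask(im,(8,50,120),(20,150,255),(200,0,360,260))); pts=[]
for row in range(60,160,10):
    xs=np.where(b[row])[0]; pts.append([xs.min(),row])
P=onz(L("wr"),pts,50);print(P[:,:2].round(1).tolist(), np.degrees(np.arctan2(*(P[-1]-P[0])[1::-1])))
E
```

```text
tip [603.9 181.6 151. ] collar [602.8 181.9  96. ]
grip [ 495.3 -277.9  175. ]
trigtop [[ 490.  -234.8  160. ]
 [ 513.8 -241.6  160. ]]
[517, -133, 300] 1.44 [-0.47  0.09  1.71  0.    1.33 -0.34]
[517, -133, 300] -1.7 [-0.47  0.09  1.71 -0.    1.33  2.8 ]
[517, -133, 300] 2.91 [-0.47  0.09  1.71  0.    1.33 -1.81]
[517, -133, 300] -0.23 [-0.47  0.09  1.71 -0.    1.33  1.33]
[517, -133, 300] 3.0 [-0.47  0.09  1.71  0.    1.33 -1.9 ]
[517, -133, 300] -0.13 [-0.47  0.09  1.71 -0.    1.33  1.23]
[590, 187, 300] 1.44 [ 0.12  0.28  1.5  -0.    1.37  0.25]
[590, 187, 300] -1.7 [ 0.12  0.28  1.5   0.    1.37 -2.89]
[590, 187, 300] 2.91 [ 0.12  0.28  1.5   0.    1.37 -1.22]
[590, 187, 300] -0.23 [ 0.12  0.28  1.5  -0.    1.37  1.92]
[590, 187, 300] 3.0 [ 0.12  0.28  1.5   0.    1.37 -1.31]
[590, 187, 300] -0.13 [ 0.12  0.28  1.5  -0.    1.37  1.82]
[[485.2, 171.4], [492.3, 169.5], [499.7, 168.3], [507.2, 167.0], [514.7, 165.8], [522.2, 163.7], [530.0, 162.4], [537.9, 161.1], [545.7, 158.9], [553.9, 157.6]] -11.419082708348872
```

```bash
cat >> h.py <<'E'
def st(n):
    s=r.read_state();print(n,round(s["time_s"],2),s["eef_pos"].round(1),"F",s["force"].round(1),"T",s["torque"].round(2),"open",round(s["opening"],1),"ff",round(s["finger_force"],1));return s
E
python3 - <<'E'
from h import *
import json
O=[np.pi,0,2.942]
r.reach([603.5,181.7,262],O)
r.line_to([603.5,181.7,176],feed=90);st("down")
r.gripper_to(12);st("closed")
r.line_to([603.5,181.7,296],feed=120);r.wait(.2);st("lifted")
m=r.camera_model("wrist");im=r.capture("wrist");cv2.imwrite("pics/held.png",im)
r.reach([517.4,-133,296],[np.pi,0,3.008]);r.wait(.3);st("over cup")
cv2.imwrite("pics/over.png",r.capture("wrist"))
json.dump({k:np.array(v).tolist() for k,v in r.camera_model("wrist").items()},open("pics/over.json","w"))
cv2.imwrite("pics/over_s.png",r.capture("scene"))
a=cv2.imread("pics/over.png")[:,:];b=cv2.resize(cv2.imread("pics/over_s.png")[130:310,60:260],(400,360))
z=np.zeros((420,800,3),np.uint8);z[:300,:400]=cv2.resize(a,(400,300));z[:360,400:]=b;cv2.imwrite("pics/c3.png",z)
E
```

```text
down 7.53 [604.  181.8 176.8] F [-1.8 -0.6  0.2] T [ 0.02 -0.01 -0.02] open 85.5 ff 0.0
closed 8.16 [603.6 181.6 176.3] F [-0.2 -0.8  2.4] T [-0.16  0.13  0.05] open 18.6 ff 58.9
lifted 9.51 [603.2 181.7 295. ] F [-0.2  0.  -4.2] T [-0.05 -0.03  0.02] open 19.0 ff 58.7
over cup 11.1 [ 517.7 -132.3  295.9] F [ 0.2  0.3 -4.3] T [0.02 0.   0.03] open 18.8 ff 58.7
```

View pics/c3.png

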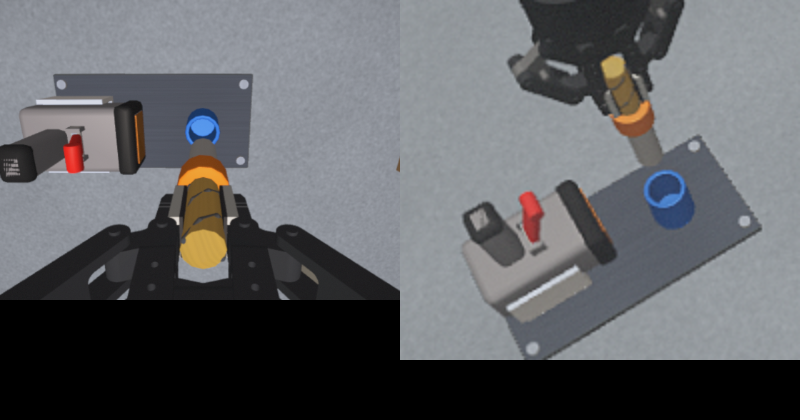

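The drill hangs vertically over the cup: wrist tile shows the collar at (203,170) with the cup at (203,128), and the scene's lean matches perspective. Next is a guarded lowering.

```bash
python3 - <<'E'
from h import *
x,y=517.4,-133
r.line_to([x,y,236],feed=120);r.wait(.1);f0=st("above")["force"]
for z in (222,212,202,192,186):
    r.line_to([x,y,z],feed=40);s=st(z)
    if np.linalg.norm((s["force"]-f0)[:3])>8: print("CONTACT");break
else:
    for z in np.arange(185,177.9,-1):
        r.line_to([x,y,z],feed=20);s=st(z)
        if (s["force"]-f0)[2]>5: break
cv2.imwrite("pics/low.png",cv2.resize(r.capture("scene")[130:310,60:260],(800,600)))
E
```

```text
above 11.95 [ 518.1 -133.4  237.2] F [ 0.8  0.5 -4.7] T [ 0.1  -0.03  0.05] open 19.0 ff 58.7
222 12.45 [ 517.2 -132.9  221.6] F [ 0.3  0.7 -4.3] T [-0.03  0.04 -0.03] open 18.7 ff 58.7
212 12.85 [ 517.2 -132.9  211.6] F [-0.5  0.4 -4.9] T [-0.03 -0.07 -0.02] open 18.5 ff 58.7
202 13.25 [ 517.2 -132.9  201.5] F [ 0.5 -0.  -4.6] T [ 0.02 -0.05 -0.02] open 18.7 ff 58.7
192 13.65 [ 517.2 -132.9  191.6] F [ 0.4  0.2 -3.8] T [ 0.01 -0.02 -0.02] open 18.7 ff 58.7
186 13.95 [ 517.2 -132.9  185.6] F [-0.6  0.7 -4.3] T [-0.06  0.04  0.01] open 18.5 ff 58.7
185.0 14.2 [ 517.4 -133.   185. ] F [ 1.4  0.7 -4.5] T [-0.03 -0.07 -0.05] open 18.7 ff 58.7
184.0 14.45 [ 517.4 -133.   184. ] F [-0.1 -0.7 -3.8] T [ 0.04  0.01 -0.  ] open 18.7 ff 58.7
183.0 14.7 [ 517.3 -133.   182.9] F [ 1.   0.5 -3.9] T [ 0.02  0.03 -0.01] open 18.5 ff 58.7
182.0 14.95 [ 517.3 -133.   181.9] F [ 0.7  0.1 -4. ] T [ 0.03 -0.02 -0.02] open 18.7 ff 58.7
181.0 15.2 [ 517.4 -133.   180.9] F [-0.1 -0.1 -4.3] T [-0.02 -0.01 -0.01] open 18.6 ff 58.7
180.0 15.45 [ 517.6 -133.1  180.3] F [-0.2 -0.5 -1.8] T [ 0.01 -0.02 -0.03] open 18.4 ff 58.9
179.0 15.7 [ 518.  -133.2  180.3] F [-0.6 -0.2  6.2] T [ 0.28  0.47 -0.04] open 18.8 ff 59.8
```

View pics/low.png

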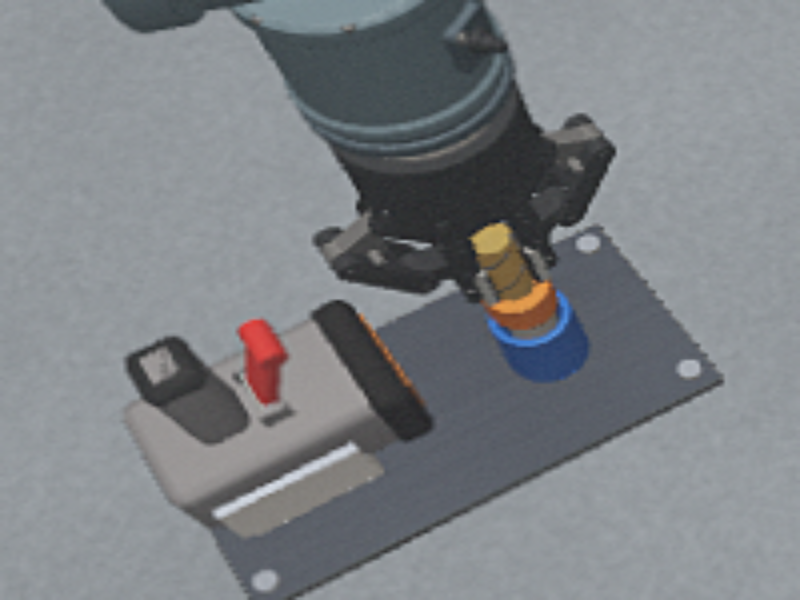

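The drill stands in the cup, its foot on the floor: contact came at TCP z = 180.3, as predicted, with the collar just above the rim at (520,300). Releasing and approaching the trigger.

```bash
python3 - <<'E'
from h import *
r.line_to([517.4,-133,180],feed=20)
r.gripper_to(70);st("open")
r.line_to([517.4,-133,300],feed=120)
r.gripper_to(85)
r.wait(.2);cv2.imwrite("pics/rel_top.png",r.capture("top"))
O=[np.pi,0,3.008]
u=np.array([.1333,.9911]);g=np.array([498.,-280.])
p=g+12*u;r.reach([*p,310],O);st("above grip")
cv2.imwrite("pics/rel.png",r.capture("scene"))
r.line_to([*p,206],feed=100);r.wait(.1);st("down")
cv2.imwrite("pics/tr.png",r.capture("scene"));cv2.imwrite("pics/trw.png",r.capture("wrist"))
a=cv2.resize(cv2.imread("pics/rel.png")[120:320,70:270],(400,400));b=cv2.resize(cv2.imread("pics/tr.png")[120:320,70:270],(400,400))
cv2.imwrite("pics/c5.png",np.hstack([a,b]))
E
```

```text
open 16.54 [ 517.4 -133.   180. ] F [-0.7 -0.5 -0.4] T [-0.   -0.   -0.01] open 70.1 ff 0.0
above grip 18.85 [ 499.3 -268.6  309.8] F [1.1 0.5 0.5] T [-0.01 -0.01  0.02] open 84.9 ff 0.0
down 20.19 [ 500.  -268.4  206.9] F [0.  0.  0.5] T [-0.   -0.   -0.03] open 85.0 ff 0.0
```

View pics/c5.png

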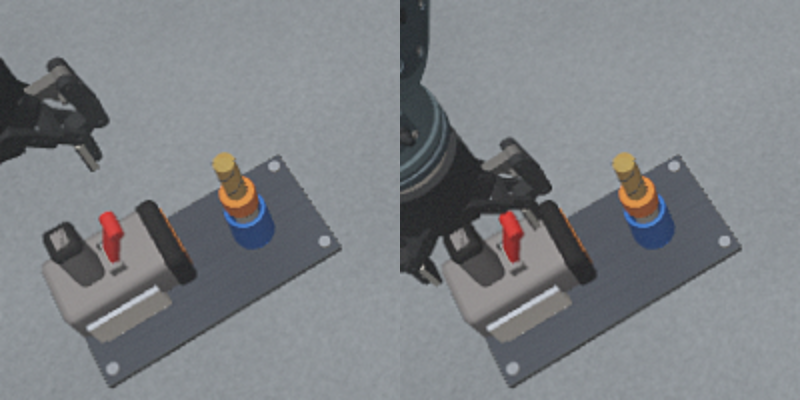

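View pics/trw.png

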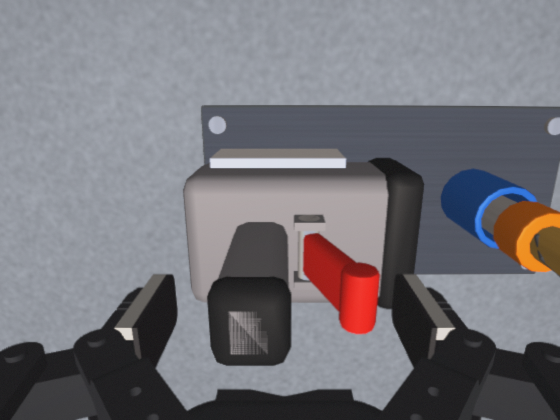

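The drill stands upright in the cup. The open fingers straddle the grip (250,315) and the trigger bar (358,300), with clearance on both sides. Squeezing now.

```bash
python3 - <<'E'
from h import *
u=np.array([.1333,.9911]);g=np.array([498.,-280.])
r.line_to([*(g+8.5*u),206],feed=40);st("shift")
for o in(60,50,46):
    r.gripper_to(o);st(o)
r.gripper_to(36);s=st("squeeze")
cv2.imwrite("pics/sq.png",r.capture("wrist"))
E
```

```text
shift 20.54 [ 499.1 -271.9  206.2] F [-0.5 -0.5 -0.7] T [ 0.04 -0.05  0.02] open 85.0 ff 0.0
60 20.92 [ 499.4 -270.5  206.2] F [0.2 4.8 3.1] T [ 0.89 -0.1   0.01] open 60.1 ff 2.6
50 21.18 [ 499.5 -270.3  206.4] F [1.1 6.2 4.6] T [ 0.99 -0.11  0.01] open 50.0 ff 3.1
46 21.4 [ 499.6 -270.2  206.4] F [0.3 6.2 5.6] T [ 1.11 -0.1  -0.02] open 46.2 ff 3.3
squeeze 21.62 [ 499.3 -272.3  207.2] F [-2.7 -2.8  6.7] T [ 0.62  0.24 -0.04] open 40.6 ff 62.5
```

View pics/sq.png

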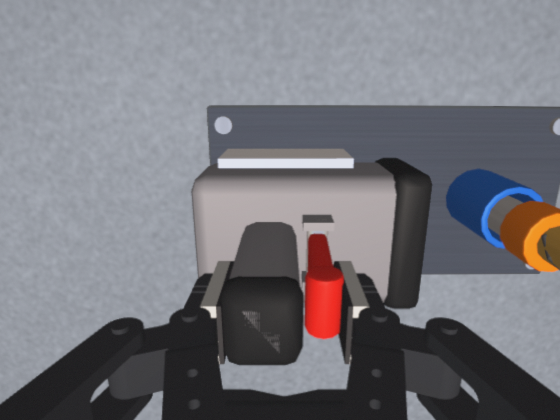

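The trigger is squeezed home: the bar (323,300) is close against the grip and the fingers stalled at 62 N. Hold, release and retreat.

```bash
python3 - <<'E'
from h import *
r.wait(.95);st("held")
u=np.array([.1333,.9911]);g=np.array([498.,-280.])
r.gripper_to(85);st("rel")
r.line_to([*(g+12*u),206],feed=40)
r.line_to([*(g+12*u),330],feed=120);r.wait(.5);st("up")
cv2.imwrite("pics/fw.png",r.capture("wrist"))
a=cv2.resize(cv2.imread("pics/fw.png"),(400,300));b=cv2.resize(r.capture("scene"),(400,300))
cv2.imwrite("pics/fin.png",np.hstack([a,b]))
E
```

```text
held 22.62 [ 499.3 -272.3  207.2] F [-2.7 -2.2  6.6] T [ 0.73  0.21 -0.07] open 40.5 ff 62.4
rel 23.12 [ 499.3 -272.1  206.3] F [-0.3  0.2 -0.6] T [ 0.    0.03 -0.05] open 84.7 ff 0.0
up 25.06 [ 499.6 -268.1  329.9] F [ 0.5 -0.4 -1.5] T [0.03 0.02 0.02] open 85.2 ff 0.0
```

View pics/fin.png

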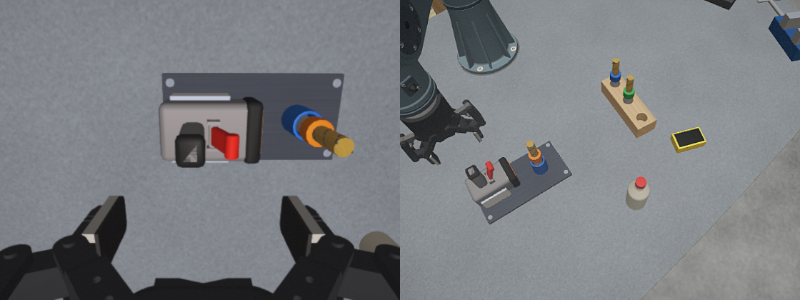

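The trigger has sprung back (230,145), the drill stands in the cup (318,132), the other objects are where they were, and the gripper is clear.

```bash
python3 -c "
from station import r
print(r.hand_in())"
```

```text
the job is handed in; nothing more can be done
None
```

The orange drill is standing point up on the cup's floor; afterwards I squeezed the trigger home, held it about a second and let it spring back, and handed the job in at about 25 s with nothing else moved.

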